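# Refill the tape dispenser

## Robot

A 6-joint arm with a two-finger parallel gripper is mounted at the origin on a cart in front of the work surface, level with it; the furniture and walls round the work are solid. World frame = base frame: x ahead of the robot, y to its left, z up, the work surface at z = 0. Lengths are in mm, angles in rad, forces in N, time in s.
With the tool pointing down it reaches from about 350 to 775 mm from the base axis. Payload 7.3 kg.
Tool frame: the origin (TCP) lies at the very end of the fingers, on their centre line; the grasp point (between the pads) lies 19 mm behind it; z points along the fingers, y is the line along which they close (so a half turn about z gives the same grasp; the last joint's range is limited). The gripper opens to 92 mm and grips with 3 to 60 N. Pads are 19 mm wide; open, the fingers measure 130 mm over their backs; the gripper's body (75 mm by 190 mm) begins 47 mm behind the grasp point.
Start: joints at [1.093, 0.342, 1.524, -0, 1.275, -0.146], TCP at [171.002, 496.39, 226.741] pointing down, gripper open.
Joint ranges: [-2.53, 2.53], [-0.77, 2.02], [0.04, 2.7], [-1, 4.14], [0.28, 2.66], [-3.11, 3.11]. Speed limits (rad/s): [2.57, 2.57, 3.14, 3.14, 3.14, 3.14].

## Interface

Orientations are given as [roll, pitch, yaw] about the fixed x, y, z axes, in that order (R = Rz(yaw) Ry(pitch) Rx(roll)).
In Python, from plant import * gives the robot as it stands.
- The arm moves only by the tool arm_command, never from a script. Its arguments are lists of equal length, an entry for each row: "gripper": the finger opening in mm, from 0 to 91.8; "dp": the shift along the tool's x, y, z in units of 25 mm (1.0 is 25 mm), a list of three; "twist": the turn about the tool's z in units of 5 degrees (1.0 is 5 degrees). A call has exactly 5 rows; each row shifts and turns the commanded pose from where the row before left it, along the tool's axes as they then stand; what a row does not reach is not made up. A row lasts 1/8 s, in which the tool goes at most 62.5 mm and 10.7 degrees, less where a joint would pass 70% of its speed; a pose out of reach is approached as far as the arm can. A call is refused whole if a number of a shift passes 1 or a number of a turn 1, either way. A call with a gripper value outside its range is refused whole. The fingers move at their own pace and stop on an object; the grip force is fixed at half the most. Time passes only in rows, so rows that do not move let the fingers close, or fill a call up. It gives the time, the measured TCP pose, the force, the opening and the grip force at its end, in the units of the state.
- get_obs(): the state, without advancing time (a new reading comes with each control period).
- capture(name): name is "side" or "top"; returns the picture (400x640x3 uint8, red, green, blue); there is no depth.
- get_calibration(name): a dict with "mtx" (3x3 intrinsics, pixels), "position" and "attitude" of the camera in the world. Camera axes: x right, y down, z forward; pixel columns grow to the right and rows downward; lengths in mm; the calibration is good to about 2 mm. A picture is of the moment at which its call begins. get_calibration takes no time and is no camera call.
- close_job(): hands the job in; it is judged then, once.
The state is a dict: "time": time; "joint_positions": joint angles; "dq": joint speeds; "tau": joint torques, N m; "tool_pos": TCP position; "tcp_rot": TCP orientation; "contact_force": force on the tool from outside, world axes, zero at the start; "moment": the same for the moment, N m; "grip_width": finger opening in mm; "finger_force": force on a finger pad.
Only numpy, scipy, OpenCV 4.12 (cv2) and the standard library are available. Lean on these libraries where they do the work, as an engineer would, in place of code of your own. Each camera call takes 0.05 s, during which the arm holds its last target. There are 200 camera calls.

## Task

Refill the tape dispenser: take the red-handled spindle off its stand by the handle, push its rod through both blue tape rolls where they stand in their rack, and lift the two rolls off together on it. Then lay the spindle back in the two forks of the stand, the same way round as it lay, with both blue rolls hanging between the forks, and let go.

Things in the scene. Friction and masses are not known exactly. Their poses are not given: they have to be found in the camera images.
- spindle_grip (a point): centre of the spindle's round red handle (diameter 18 mm): grip here from above. x axis runs along the rod to its tip; roll about it does not matter. Along x from here: handle -30 to +26 mm, collar (diameter 24) to +30, steel rod (diameter 9), red end ball (diameter 14) ending at +190. Loose, 60 g; starts lying level in the stand, handle 65 mm above the desk, towards the robot's right
- blue_roll_1_center (a point): bore centre of the first blue tape roll (ring, outer diameter 60 mm, bore 34 mm, 19 mm wide, 25 g, cardboard core), standing on edge in the blue rolls' rack, bore centre 44 mm above the desk. x axis = bore axis, level, at the start pointing roughly from the robot's right to its left. Loose: it lifts straight up and out. The second stands 26 mm further along x
- blue_roll_2_center (a point): bore centre of the second blue tape roll (ring, outer diameter 60 mm, bore 34 mm, 19 mm wide, 25 g, cardboard core), standing on edge in the blue rolls' rack, bore centre 44 mm above the desk. x axis = bore axis, level, at the start pointing roughly from the robot's right to its left. Loose: it lifts straight up and out. The first stands 26 mm back along x
- rack_blue: fixed grey rack of the two blue rolls; origin under its middle, on the desk; x = the rolls' bore axis. 66 mm along x, 82 mm wide, thin ribs between the rolls up to 47 mm high; a lane 44 mm wide along the bore axis is open at both ends and above 14 mm. A like rack with two yellow rolls stands near it: not wanted
- stand_seat (a point): middle of the fixed stand, on the seated rod's axis, 65 mm above the desk; x = where the tip points when seated. Two aluminium V forks, 8 mm thick, at x = -53 and +53 mm, open upward, 34 mm wide at the mouth, 21 mm higher than this point: a rod let down within 12 mm sideways slides home. Rolls hang between the forks (98 mm of room); handle centre seats at x = -103 mm
There are look-alikes about, which are no part of the job. What is shaped like the part that bears stand_seat but turquoise is not meant.

How it is judged:
By the outcome, as a careful person would: the job done as asked, in the order asked, and still so for the second after the job is handed in, with the robot touching nothing.
It also fails if it takes over 54 s, if anything falls off the work surface, if the arm or the gripper's body presses on something with over 40 N, if the wrist force passes 120 N, or if a joint passes its speed limit or range.

## Working session

There is one attempt and no reset: what is moved stays moved. The work goes in short steps, Python scripts to look and compute and a tool call to move; the robot and the scene stay as the last step left them, time stands still between calls to the robot, and variables do not carry over. Pictures are saved under pics/ and viewed, at most 10 in all, crops included, and the job is handed in when it is done.

Besides the shell and the picture viewer there is one more tool, called after "Call:" by a JSON object that holds its "name" and its "arguments", one argument or row to a line. arm_command: Moves the arm, as the interface text tells. Its arguments: {"type":"object","properties":{"gripper":{"type":"array"},"dp":{"type":"array"},"twist":{"type":"array"}},"required":["gripper","dp","twist"]}

```bash
mkdir -p pics; python3 - <<'E'
from plant import *
import cv2
for n in("top","side"):
    cv2.imwrite(f"pics/{n}0.png",capture(n)[:,:,::-1]); print(n,get_calibration(n))
o=get_obs();print(o)
E
```

```text
top {'mtx': array([[460.60758648,   0.        , 312.03659783],
       [  0.        , 460.60758648, 197.6140071 ],
       [  0.        ,   0.        ,   1.        ]]), 'position': array([ 269.08715174,  -83.17676377, 1461.96141061]), 'attitude': array([-2.93279654e+00, -2.09749626e-03, -1.57749216e+00])}
side {'mtx': array([[396.61409811,   0.        , 319.37130134],
       [  0.        , 396.61409811, 201.28603152],
       [  0.        ,   0.        ,   1.        ]]), 'position': array([  7.15871369, 866.62476186, 505.93314181]), 'attitude': array([-1.92834091,  0.02114909, -2.6521327 ])}
{'time': 0.1, 'joint_positions': array([ 1.09299567e+00,  3.42651130e-01,  1.52489250e+00, -1.88420879e-05,
        1.27536604e+00, -1.46026189e-01]), 'dq': array([-0.00035672, -0.00161016, -0.00254287,  0.00018011, -0.00035493,
        0.00120217]), 'tau': array([ 2.14722793e-03, -4.32002234e+01, -2.44695926e+01,  7.18816649e-02,
        5.25213126e-02, -4.85421674e-05]), 'tool_pos': array([170.84305221, 496.0652655 , 226.12555802]), 'tcp_rot': array([-3.14028703e+00, -1.73809213e-04,  2.80982357e+00]), 'contact_force': array([-0.19913591, -0.14178552, -0.41833274]), 'moment': array([-0.03048352, -0.00351947,  0.01802517]), 'finger_force': 0.0, 'grip_width': 91.73242034972587}
```

View pics/top0.png

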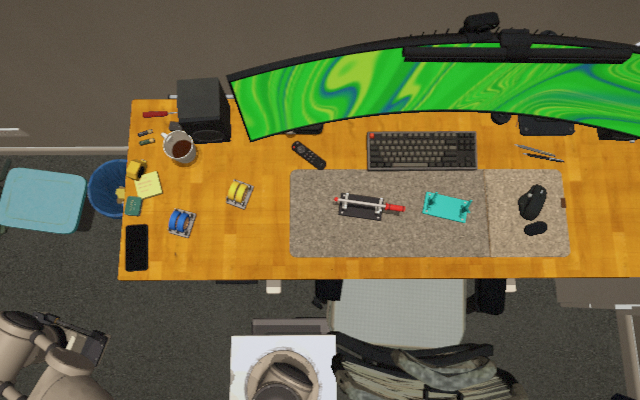

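View pics/side0.png

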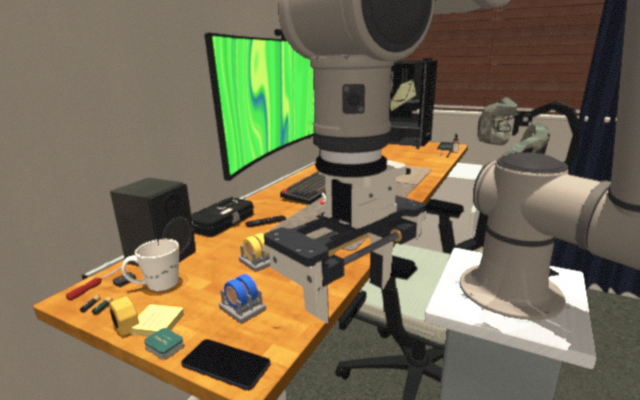

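Candidates for the spindle in the top view are the red-handled rod (396,208)–(337,200) on the grey stand (360,206), which is the one I want, and the red screwdriver at (155,114), which isn't. For the rolls, blue is at (181,222), wanted, and yellow at (239,193), not wanted. The turquoise stand at (447,206) is the decoy.

```bash
cat > h.py <<'E'
import numpy as np, cv2
from scipy.spatial.transform import Rotation as Ro
from plant import *
def ray(n,px):
    c=get_calibration(n); d=Ro.from_euler('xyz',c['attitude']).as_matrix()@np.linalg.solve(c['mtx'],[px[0],px[1],1.]); return c['position'],d
def onz(n,px,z):
    p,d=ray(n,px); return p+d*(z-p[2])/d[2]
def proj(n,P):
    c=get_calibration(n); q=c['mtx']@(Ro.from_euler('xyz',c['attitude']).as_matrix().T@(np.array(P)-c['position'])); return q[:2]/q[2]
def tri(a,b):
    A=[];B=[]
    for n,px in((("top"),a),("side",b)):
        p,d=ray(n,px); d=d/np.linalg.norm(d); M=np.eye(3)-np.outer(d,d); A.append(M);B.append(M@p)
    return np.linalg.solve(sum(A),sum(B))
def blobs(img,hue,box,amin=4,smin=110,vmin=60):
    h=cv2.cvtColor(img,cv2.COLOR_RGB2HSV); lo,hi=hue
    H=h[...,0]; m=((H>=lo)&(H<=hi)) if lo<=hi else ((H>=lo)|(H<=hi))
    m&=(h[...,1]>smin)&(h[...,2]>vmin); M=np.zeros_like(m); x0,y0,x1,y1=box; M[y0:y1,x0:x1]=m[y0:y1,x0:x1]
    n,l,s,c=cv2.connectedComponentsWithStats(M.astype(np.uint8)); return [(c[i].round(1),s[i].tolist()) for i in range(1,n) if s[i][4]>=amin]
E
python3 - <<'E'
from h import *
t=cv2.cvtColor(cv2.imread("pics/top0.png"),cv2.COLOR_BGR2RGB); s=cv2.cvtColor(cv2.imread("pics/side0.png"),cv2.COLOR_BGR2RGB)
for c,st in blobs(t,(170,8),(320,185,420,225)): print("red",c,st,onz("top",c,65).round(1))
for c,st in blobs(t,(100,125),(150,200,210,245)): print("blueT",c,st,onz("top",c,50).round(1))
for c,st in blobs(s,(100,125),(215,265,270,320)): print("blueS",c,st)
a=cv2.resize(t[180:230,320:420],None,fx=6,fy=6,interpolation=cv2.INTER_CUBIC)
b=cv2.resize(s[265:325,205:275],None,fx=5,fy=5,interpolation=cv2.INTER_CUBIC)
d=cv2.resize(t[200:245,155:205],None,fx=5,fy=5,interpolation=cv2.INTER_CUBIC)
o=np.zeros((600,600,3),np.uint8);o[:300]=a;o[300:600,:350]=b;o[300:525,350:600]=d
cv2.imwrite("pics/crop1.png",o[:,:,::-1])
E
```

```text
red [335.6 198.8] [334, 197, 4, 5, 16] [ 560.8 -161.1   65. ]
red [394.6 207.4] [384, 203, 22, 9, 128] [ 532.6 -342.8   65. ]
blueT [177.5 220.6] [169, 211, 21, 21, 245] [498.  329.2  50. ]
blueS [243.3 287.7] [225, 275, 33, 31, 471]
blueS [232.9 305.2] [229, 302, 8, 6, 15]
```

View pics/crop1.png

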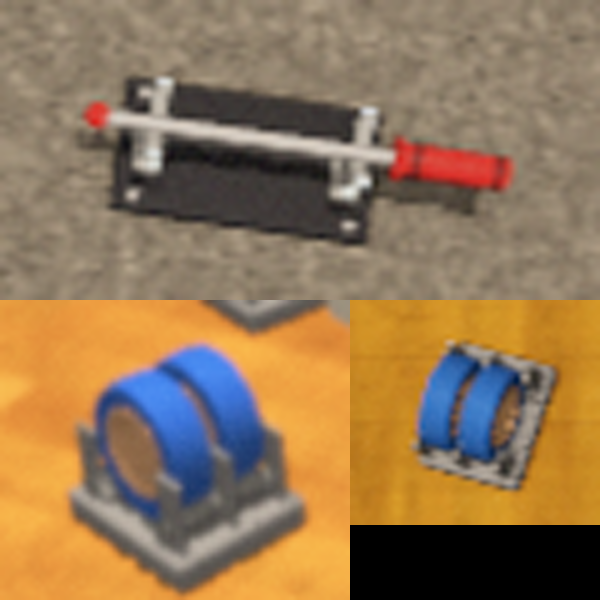

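The crop confirms the choice: the spindle lies on the grey stand, handle at top px (394.6,207.4) and ball at (335.6,198.8). The rack with two blue rolls is at top px (178,221) and side px (242,290). Next, the rack's axis from its base corners.

```bash
python3 - <<'E'
from h import *
g=lambda n,l,z:np.array([onz(n,p,z)[:2] for p in l])
S=g("side",[(219,304),(242,323.4),(265.8,308.5)],0); print("side corners",S.round(1)); 
e=np.diff(S,axis=0);print(np.linalg.norm(e,axis=1),np.degrees(np.arctan2(e[:,1],e[:,0])),"centre",(S[0]+S[2])/2)
T=g("top",[(175,209),(196,214.4),(189,238),(168.6,232)],10);e=np.diff(np.vstack([T,T[:1]]),axis=0);print(T.round(1),np.linalg.norm(e,axis=1),np.degrees(np.arctan2(e[:,1],e[:,0])),T.mean(0))
# fit: bbox of blue from top vs predicted rolls silhouettes for centre
t=cv2.cvtColor(cv2.imread("pics/top0.png"),cv2.COLOR_BGR2RGB);s=cv2.cvtColor(cv2.imread("pics/side0.png"),cv2.COLOR_BGR2RGB)
def bb(n,c,yaw):
    a=np.array([np.cos(yaw),np.sin(yaw),0]);r=np.array([-a[1],a[0],0]);P=[]
    for k in(-22.5,22.5):
        for th in np.linspace(0,6.28,60):P.append(proj(n,np.array([*c,44])+a*k+30*(r*np.cos(th)+np.array([0,0,np.sin(th)]))))
    P=np.array(P);return P.min(0).round(1),P.max(0).round(1)
for c in ((S[0]+S[2])/2,T.mean(0)):
  for y in(72,76): print(c.round(1),y,"top",bb("top",c,np.radians(y)),"side",bb("side",c,np.radians(y)))
E
```

```text
side corners [[551.9 330.7]
 [465.  361.1]
 [450.9 298.7]]
[92.14268479 63.99210237] [ 160.71933014 -102.7360311 ] centre [501.40009044 314.67015667]
[[542.2 350.9]
 [524.2 282.9]
 [448.6 301.6]
 [468.1 367.2]] [70.36869648 77.845471   68.4005596  75.79179945] [-104.80236785  166.1184108    73.42705237  -12.34339954] [495.77715665 325.6517966 ]
[501.4 314.7] 72 top (array([171.5, 208.5]), array([193.7, 231.2])) side (array([223.3, 271.2]), array([257.5, 306.6]))
[501.4 314.7] 76 top (array([171.8, 208.8]), array([193.4, 230.9])) side (array([222.8, 271.1]), array([257.8, 306.7]))
[495.8 325.7] 72 top (array([167.8, 210.3]), array([190.2, 233. ])) side (array([221.8, 274.3]), array([256.5, 310.2]))
[495.8 325.7] 76 top (array([168.1, 210.6]), array([189.8, 232.7])) side (array([221.4, 274.1]), array([256.8, 310.3]))
```

Call:
{"name": "arm_command", "arguments": {
  "gripper": [60,60,60,60,60],
  "dp": [
    [-1,-0.7,0],
    [-1,-0.7,0],
    [-1,-0.7,0],
    [-1,-0.7,0],
    [-1,-0.7,0]
  ],
  "twist": [0,0,0,0,0]
}}

```text
time: 0.72
tool_pos: [261.0, 372.0, 226.5]
tcp_rot: [-3.141, -0.0, 2.81]
contact_force: [0.1, 1.1, -0.1]
grip_width: 60.2
finger_force: 0.0
```

Call:
{"name": "arm_command", "arguments": {
  "gripper": [60,60,60,60,60],
  "dp": [
    [-1,-0.7,0],
    [-1,-0.7,0],
    [-1,-0.7,0],
    [-1,-0.7,0],
    [-1,-0.7,0]
  ],
  "twist": [0,0,0,0,0]
}}

```text
time: 1.35
tool_pos: [350.7, 248.5, 226.5]
tcp_rot: [-3.141, -0.0, 2.81]
contact_force: [0.2, -0.0, 0.8]
grip_width: 59.8
finger_force: 0.0
```

Call:
{"name": "arm_command", "arguments": {
  "gripper": [60,60,60,60,60],
  "dp": [
    [-0.7,-1,0],
    [-0.7,-1,0],
    [-0.7,-1,0],
    [-0.7,-1,0],
    [-0.7,-1,0]
  ],
  "twist": [0,0,0,0,0]
}}

```text
time: 1.98
tool_pos: [392.4, 101.8, 226.5]
tcp_rot: [-3.142, -0.0, 2.81]
contact_force: [0.7, 0.3, -0.5]
grip_width: 60.5
finger_force: 0.0
```

Call:
{"name": "arm_command", "arguments": {
  "gripper": [60,60,60,60,60],
  "dp": [
    [-0.7,-1,0],
    [-0.7,-1,0],
    [-0.7,-1,0],
    [-0.7,-1,0],
    [-0.7,-1,0]
  ],
  "twist": [0,0,0,0,0]
}}

```text
time: 2.6
tool_pos: [434.3, -44.8, 226.4]
tcp_rot: [3.141, -0.001, 2.81]
contact_force: [-0.2, -0.9, 0.8]
grip_width: 60.1
finger_force: 0.0
```

Call:
{"name": "arm_command", "arguments": {
  "gripper": [60,60,60,60,60],
  "dp": [
    [-0.75,-1,0],
    [-0.75,-1,0],
    [-0.75,-1,0],
    [-0.75,-1,0],
    [-0.75,-1,0]
  ],
  "twist": [1,1,1,0,0]
}}

```text
time: 3.22
tool_pos: [458.1, -198.4, 226.3]
tcp_rot: [3.141, -0.001, 2.548]
contact_force: [0.7, -0.6, -0.3]
grip_width: 60.3
finger_force: 0.0
```

```bash
python3 - <<'E'
from h import *
s=capture("side");cv2.imwrite("pics/side1.png",s[:,:,::-1])
for P in((532.6,-342.8,65),(560.8,-161.1,65)):print(proj("side",P).round(1))
for c,st in blobs(s,(170,8),(280,150,450,260)): print("red",c,st)
for c,st in blobs(s,(100,125),(215,265,270,320)): print("blue",c,st)
o=get_obs();print(o['tool_pos'],o['tcp_rot'])
E
```

```text
[352.1 187.2]
[320.6 202.7]
red [353.8 186. ] [349, 183, 10, 9, 43]
red [347.2 186.6] [346, 186, 3, 2, 5]
red [284.8 190.5] [282, 189, 6, 4, 19]
red [321.5 202. ] [320, 200, 4, 5, 16]
blue [243.3 287.7] [225, 275, 33, 31, 471]
blue [233.1 305.4] [229, 302, 8, 7, 17]
[ 458.4150561  -201.79507682  226.24338548] [-3.13985981e+00  9.27986607e-04  2.54648734e+00]
```

Call:
{"name": "arm_command", "arguments": {
  "gripper": [60,60,60,60,60],
  "dp": [
    [-1,-0.5,0.2],
    [-1,-0.5,0.2],
    [-1,-0.5,0.2],
    [-1,-0.5,0.2],
    [-1,-0.5,0.2]
  ],
  "twist": [0,0,0,0,0]
}}

```text
time: 3.9
tool_pos: [527.2, -319.7, 201.0]
tcp_rot: [3.141, -0.001, 2.548]
contact_force: [0.9, -0.0, 0.8]
grip_width: 60.2
finger_force: 0.0
```

Call:
{"name": "arm_command", "arguments": {
  "gripper": [60,60,60,60,60],
  "dp": [
    [-0.6,-0.5,0.2],
    [0,0,0.2],
    [0,0,0.2],
    [0,0,0.2],
    [0,0,0.2]
  ],
  "twist": [0,1,1,1,1]
}}

```text
time: 4.53
tool_pos: [532.2, -337.6, 176.0]
tcp_rot: [-3.141, -0.001, 2.196]
contact_force: [0.3, -0.6, -0.4]
grip_width: 60.2
finger_force: 0.0
```

Call:
{"name": "arm_command", "arguments": {
  "gripper": [60,60,60,60,60],
  "dp": [
    [0,0,0.2],
    [0,0,0.2],
    [0,0,0.2],
    [0,0,0.2],
    [0,0,0.2]
  ],
  "twist": [1,1,1,1,1]
}}

```text
time: 5.15
tool_pos: [532.2, -337.6, 151.0]
tcp_rot: [-3.141, -0.001, 1.76]
contact_force: [0.1, 0.9, -0.1]
grip_width: 60.3
finger_force: 0.0
```

Call:
{"name": "arm_command", "arguments": {
  "gripper": [60,60,60,60,60],
  "dp": [
    [0,0,0.2],
    [0,0,0.2],
    [0,0,0.2],
    [0,0,0.2],
    [0,0,0]
  ],
  "twist": [1,1,1,0.9,0]
}}

```text
time: 5.78
tool_pos: [532.1, -337.5, 130.9]
tcp_rot: [-3.14, -0.001, 1.423]
contact_force: [-0.2, -0.3, -0.4]
grip_width: 60.3
finger_force: 0.0
```

```bash
cat >> h.py <<'E'
def delta(T,yaw):
    "units of 25 mm along tool axes to bring TCP to T, and twist to bring tool x to yaw (deg)"
    o=get_obs();p=o['tool_pos'];y=o['tcp_rot'][2];d=np.array(T)-p
    print("t",o['time'],"pos",p.round(1),"yaw",round(np.degrees(y),1),"F",o['contact_force'].round(1),"w",round(o['grip_width'],1))
    x=np.array([np.cos(y),np.sin(y)]);Y=np.array([np.sin(y),-np.cos(y)])
    print("units",(np.array([d[:2]@x,d[:2]@Y,-d[2]])/25).round(2),"twist",round(((np.degrees(y)-yaw+180)%360-180)/5,2))
E
python3 - <<'E'
from h import *
print(tri((335.6,198.8),(321.5,202.)))
delta((532.6,-342.8,46),81.2)
E
```

```text
[ 559.10337114 -161.42390497   67.79284921]
t 5.775 pos [ 532.1 -337.5  130.9] yaw 81.5 F [-0.2 -0.3 -0.4] w 60.3
units [-0.21  0.05  3.39] twist 0.07
```

Call:
{"name": "arm_command", "arguments": {
  "gripper": [60,60,60,60,60],
  "dp": [
    [-0.2,0.05,0.8],
    [0,0,0.8],
    [0,0,0.8],
    [0,0,0.7],
    [0,0,0.3]
  ],
  "twist": [0,0,0,0,0]
}}

```text
time: 6.4
tool_pos: [532.5, -342.7, 45.5]
tcp_rot: [-3.14, -0.001, 1.423]
contact_force: [-0.2, -0.2, -0.7]
grip_width: 59.6
finger_force: 0.0
```

Call:
{"name": "arm_command", "arguments": {
  "gripper": [0,0,0,0,0],
  "dp": [
    [0,0,0],
    [0,0,0],
    [0,0,0],
    [0,0,0],
    [0,0,0]
  ],
  "twist": [0,0,0,0,0]
}}

```text
time: 7.02
tool_pos: [532.5, -343.1, 46.8]
tcp_rot: [-3.141, -0.0, 1.422]
contact_force: [-1.3, -0.3, 1.6]
grip_width: 17.3
finger_force: 30.0
```

Call:
{"name": "arm_command", "arguments": {
  "gripper": [0,0,0,0,0],
  "dp": [
    [0,0,-0.3],
    [0,0,-0.8],
    [0,0,-1],
    [0,0,-1],
    [0,0,-1]
  ],
  "twist": [0,0,0,0,0]
}}

```text
time: 7.65
tool_pos: [533.0, -343.0, 150.5]
tcp_rot: [3.141, 0.0, 1.422]
contact_force: [0.1, -0.3, -1.2]
grip_width: 16.8
finger_force: 30.0
```

```bash
python3 - <<'E'
from h import *
s=capture("side");t=capture("top")
o=get_obs();p=o['tool_pos'];y=o['tcp_rot'][2]
g=p+[0,0,19];b=g+183*np.array([np.cos(y),np.sin(y),0]);print("pred ball",b.round(1),proj("top",b).round(1),proj("side",b).round(1))
for c,st in blobs(s,(170,8),(290,140,450,260)): print("redS",c,st)
for c,st in blobs(t,(170,8),(310,170,430,240)): print("redT",c,st)
delta((435,96,140),75)
E
```

```text
pred ball [ 561.4 -163.1  171.8] [338.2 191. ] [320.  169.8]
redS [349.7 158.6] [346, 155, 7, 8, 33]
redS [320.8 170.5] [319, 168, 5, 6, 25]
redT [337.9 190.7] [336, 189, 5, 5, 19]
redT [392.5 195.5] [392, 195, 2, 2, 4]
t 7.75 pos [ 534.4 -344.1  152.8] yaw 81.5 F [1.3 1.  0.5] w 17.2
units [16.82 -6.53  0.51] twist 1.3
```

Call:
{"name": "arm_command", "arguments": {
  "gripper": [0,0,0,0,0],
  "dp": [
    [0.5,-0.2,0],
    [1,-0.4,0],
    [1,-0.4,0],
    [1,-0.4,0],
    [1,-0.4,0]
  ],
  "twist": [0,0,0,0,0]
}}

```text
time: 8.38
tool_pos: [503.7, -222.9, 147.6]
tcp_rot: [-3.139, -0.002, 1.423]
contact_force: [-0.3, 0.1, 0.1]
grip_width: 17.0
finger_force: 30.0
```

Call:
{"name": "arm_command", "arguments": {
  "gripper": [0,0,0,0,0],
  "dp": [
    [1,-0.4,0],
    [1,-0.4,0],
    [1,-0.4,0],
    [1,-0.4,0],
    [1,-0.4,0]
  ],
  "twist": [0,0,0,0,0]
}}

```text
time: 9.0
tool_pos: [472.5, -92.2, 147.9]
tcp_rot: [-3.139, -0.001, 1.423]
contact_force: [-0.3, 1.1, -0.2]
grip_width: 16.6
finger_force: 30.0
```

Call:
{"name": "arm_command", "arguments": {
  "gripper": [0,0,0,0,0],
  "dp": [
    [1,-0.4,0],
    [1,-0.4,0],
    [1,-0.4,0],
    [1,-0.4,0],
    [1,-0.4,0]
  ],
  "twist": [0,0,0,0,0]
}}

```text
time: 9.62
tool_pos: [441.2, 38.4, 148.0]
tcp_rot: [-3.139, -0.0, 1.423]
contact_force: [-0.5, 0.3, -0.7]
grip_width: 17.3
finger_force: 30.0
```

Call:
{"name": "arm_command", "arguments": {
  "gripper": [0,0,0,0,0],
  "dp": [
    [1,-0.4,0.3],
    [0.8,0,0.5],
    [0,0,0.5],
    [0,0,0.5],
    [0,0,0.2]
  ],
  "twist": [0,0,1,0.3,0]
}}

```text
time: 10.25
tool_pos: [438.7, 82.9, 98.0]
tcp_rot: [-3.139, 0.001, 1.31]
contact_force: [1.1, -0.7, -1.3]
grip_width: 16.8
finger_force: 30.0
```

```bash
python3 - <<'E'
from h import *
s=capture("side");t=capture("top")
o=get_obs();p=o['tool_pos'];y=o['tcp_rot'][2]
g=p+[0,0,19];b=g+183*np.array([np.cos(y),np.sin(y),0]);print("pred ball",b.round(1),proj("top",b).round(1),proj("side",b).round(1))
for c,st in blobs(s,(170,8),(200,180,330,320)): print("redS",c,st)
for c,st in blobs(t,(170,8),(170,190,300,290)): print("redT",c,st)
delta((434,91,25),75)
a=cv2.resize(s[225:325,200:330],None,fx=5,fy=5,interpolation=cv2.INTER_CUBIC);cv2.imwrite("pics/side2.png",a[:,:,::-1])
E
```

```text
pred ball [486.6 259.5 117.5] [194.4 220.7] [259. 248.]
redS [313.2 224. ] [308, 219, 10, 12, 71]
redS [261.  248.6] [258, 246, 6, 6, 28]
redT [194.1 220.3] [192, 219, 5, 4, 15]
redT [262.8 239.4] [262, 237, 3, 5, 8]
t 10.35 pos [439.3  82.8  98.5] yaw 75.0 F [0.4 0.7 0.2] w 17.3
units [ 0.26 -0.29  2.94] twist 0.0
```

View pics/side2.png

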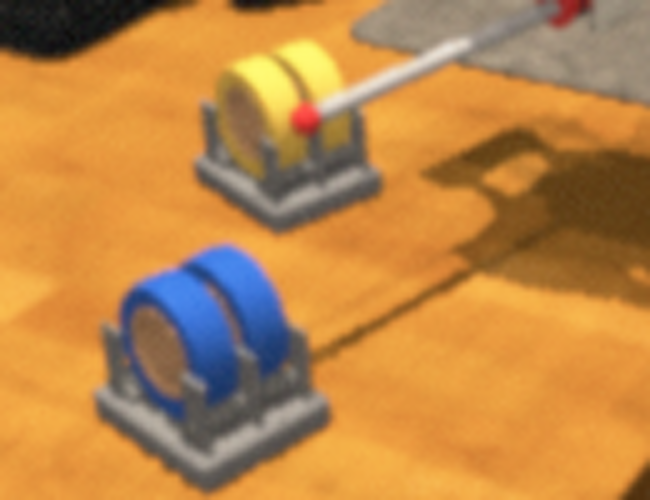

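The side crop shows the rod at crop (305,118)–(560,10), level and held, beside the yellow rack. The blue rolls are at crop (200,330) with their bores along the rod's direction. Next I lower onto the bore axis.

Call:
{"name": "arm_command", "arguments": {
  "gripper": [0,0,0,0,0],
  "dp": [
    [0,-0.3,0.5],
    [0,0,0.8],
    [0,0,0.8],
    [0,0,0.6],
    [0,0,0.2]
  ],
  "twist": [0,0,0,0,0]
}}

```text
time: 10.98
tool_pos: [432.5, 84.6, 26.3]
tcp_rot: [-3.141, 0.0, 1.309]
contact_force: [0.2, 0.2, -0.3]
grip_width: 17.2
finger_force: 30.0
```

```bash
python3 - <<'E'
from h import *
s=capture("side");t=capture("top")
o=get_obs();p=o['tool_pos'];y=o['tcp_rot'][2]
g=p+[0,0,19];b=g+183*np.array([np.cos(y),np.sin(y),0]);print("pred ball",b.round(1),proj("top",b).round(1),proj("side",b).round(1))
for c,st in blobs(s,(170,8),(200,180,330,320)): print("redS",c,st)
for c,st in blobs(t,(170,8),(170,190,300,290)): print("redT",c,st)
delta((469.3,225.5,25),75)
a=cv2.resize(s[225:325,200:330],None,fx=4,fy=4,interpolation=cv2.INTER_CUBIC)
b=cv2.resize(t[200:260,150:280],None,fx=4,fy=4,interpolation=cv2.INTER_CUBIC);cv2.imwrite("pics/c3.png",np.vstack([a[200:],b])[:,:,::-1])
E
```

```text
pred ball [480.1 261.5  45.7] [199.5 226.4] [263.3 278.2]
redS [284.8 190.5] [282, 189, 6, 4, 19]
redS [316.  251.1] [310, 245, 11, 13, 77]
redS [264.8 278. ] [262, 276, 7, 5, 25]
redT [199.2 226.5] [198, 225, 3, 4, 10]
t 11.075 pos [432.7  84.7  26.7] yaw 75.0 F [ 1.  -0.3 -1.5] w 17.6
units [ 5.82 -0.05  0.07] twist -0.0
```

View pics/c3.png

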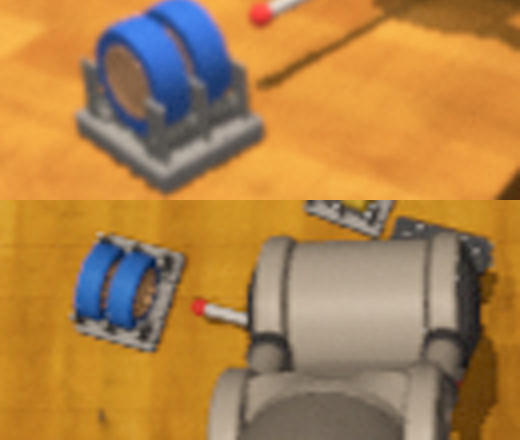

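The tip at top crop (200,308) lines up with the bore at (146,292). I'll insert in steps and watch the force.

Call:
{"name": "arm_command", "arguments": {
  "gripper": [0,0,0,0,0],
  "dp": [
    [0.4,0,0],
    [0.5,0,0],
    [0.5,0,0],
    [0.5,0,0],
    [0.3,0,0]
  ],
  "twist": [0,0,0,0,0]
}}

```text
time: 11.7
tool_pos: [447.2, 139.0, 26.7]
tcp_rot: [3.141, -0.0, 1.31]
contact_force: [-0.0, 0.1, 0.1]
grip_width: 16.8
finger_force: 30.0
```

Call:
{"name": "arm_command", "arguments": {
  "gripper": [0,0,0,0,0],
  "dp": [
    [0.4,0,0],
    [0.5,0,0],
    [0.4,0,0],
    [0.2,0,0],
    [0,0,0]
  ],
  "twist": [0,0,0,0,0]
}}

```text
time: 12.32
tool_pos: [456.6, 174.5, 26.7]
tcp_rot: [-3.142, -0.0, 1.309]
contact_force: [-0.6, -1.1, -0.6]
grip_width: 16.8
finger_force: 30.0
```

```bash
python3 - <<'E'
from h import *
s=capture("side");t=capture("top")
o=get_obs();p=o['tool_pos'];y=o['tcp_rot'][2]
g=p+[0,0,19];b=g+183*np.array([np.cos(y),np.sin(y),0]);print("pred ball",b.round(1),proj("top",b).round(1),proj("side",b).round(1))
for c,st in blobs(s,(170,8),(200,230,330,320)): print("redS",c,st)
for c,st in blobs(t,(170,8),(150,190,240,290)): print("redT",c,st)
for c,st in blobs(t,(100,125),(150,200,210,245)): print("blueT",c,st)
for c,st in blobs(s,(100,125),(215,265,270,320)): print("blueS",c,st)
delta((469.3,225.5,25),75)
a=cv2.resize(s[265:325,205:305],None,fx=6,fy=6,interpolation=cv2.INTER_CUBIC);cv2.imwrite("pics/c4.png",a[:,:,::-1])
E
```

```text
pred ball [503.9 350.8  45.7] [171.1 219. ] [228.  296.5]
redS [288.2 265.6] [282, 260, 12, 13, 84]
redS [229.5 296.3] [226, 293, 8, 8, 50]
redT [234.4 235.4] [232, 233, 5, 6, 25]
blueT [172.2 221.6] [169, 211, 8, 19, 87]
blueS [243.3 287.7] [225, 275, 33, 31, 476]
blueS [232.9 305.4] [229, 302, 8, 7, 19]
t 12.425 pos [456.5 174.   26.7] yaw 75.0 F [-0.5 -0.6  0.3] w 17.2
units [ 2.12 -0.04  0.07] twist -0.0
```

View pics/c4.png

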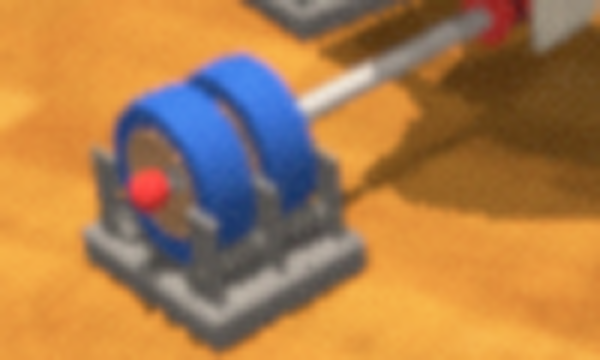

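The ball shows at crop (148,190), coming out of the second roll's bore near its centre, and contact force is close to zero. I'll push on to full depth and lift gently.

Call:
{"name": "arm_command", "arguments": {
  "gripper": [0,0,0,0,0],
  "dp": [
    [0.4,0,0],
    [0.6,0,0],
    [0.6,0,0],
    [0.4,0,0],
    [0.3,0,0]
  ],
  "twist": [0,0,0,0,0]
}}

```text
time: 13.05
tool_pos: [471.6, 230.6, 26.6]
tcp_rot: [-3.142, -0.0, 1.31]
contact_force: [0.4, 0.1, -0.5]
grip_width: 17.0
finger_force: 30.0
```

Call:
{"name": "arm_command", "arguments": {
  "gripper": [0,0,0,0,0],
  "dp": [
    [0,0,-0.2],
    [0,0,-0.2],
    [0,0,-0.2],
    [0,0,-0.2],
    [0,0,-0.2]
  ],
  "twist": [0,0,0,0,0]
}}

```text
time: 13.68
tool_pos: [471.6, 229.6, 52.2]
tcp_rot: [3.141, -0.0, 1.309]
contact_force: [0.7, 0.1, -1.5]
grip_width: 17.4
finger_force: 30.0
```

Call:
{"name": "arm_command", "arguments": {
  "gripper": [0,0,0,0,0],
  "dp": [
    [0,0,-0.3],
    [0,0,-0.3],
    [0,0,-0.4],
    [0,0,-0.4],
    [0,0,-0.2]
  ],
  "twist": [0,0,0,0,0]
}}

```text
time: 14.3
tool_pos: [471.9, 229.9, 92.7]
tcp_rot: [3.141, -0.001, 1.309]
contact_force: [-0.3, -0.1, -2.2]
grip_width: 17.1
finger_force: 30.0
```

```bash
cat > look.py <<'E'
from h import *
import sys
s=capture("side");t=capture("top")
o=get_obs();p=o['tool_pos'];y=o['tcp_rot'][2]
u=np.array([np.cos(y),np.sin(y),0]);g=p+[0,0,19];b=g+183*u;r=g+103*u-[0,0,12.5];S=proj("side",b);Q=proj("side",r)
print("pred ball",proj("top",b).round(1),S.round(1),"pred rolls@103",proj("top",r).round(1),Q.round(1), "per 10mm along rod side",(proj("side",r+10*u)-Q).round(1))
B=lambda c,w:(max(int(c[0]-w),0),max(int(c[1]-w),0),int(c[0]+w),int(c[1]+w))
for c,st in blobs(s,(170,8),B(S,25)): print("redS",c,st)
for c,st in blobs(s,(100,125),B(Q,35),10): print("blueS",c,st)
for c,st in blobs(t,(100,125),B(proj("top",r),25),10): print("blueT",c,st)
x0,y0,x1,y1=B((S+Q)/2,50)
cv2.imwrite(sys.argv[1],cv2.resize(s[y0:y1,x0:x1],None,fx=4,fy=4,interpolation=cv2.INTER_CUBIC)[:,:,::-1])
E
python3 look.py pics/c5.png; python3 -c "
from h import *
delta((532.5,-343,150),81.5)"
```

```text
pred ball [146.  210.4] [198.5 279.9] pred rolls@103 [172.8 217.8] [234.3 269.3] per 10mm along rod side [-4.1  1.9]
redS [200.7 280.3] [198, 277, 7, 7, 35]
blueS [240.8 267.2] [222, 252, 33, 35, 568]
t 14.4 pos [471.9 229.8  92.5] yaw 75.0 F [-0.4  0.5 -0.9] w 17.2
units [-21.5    8.28  -2.3 ] twist -1.3
```

View pics/c5.png

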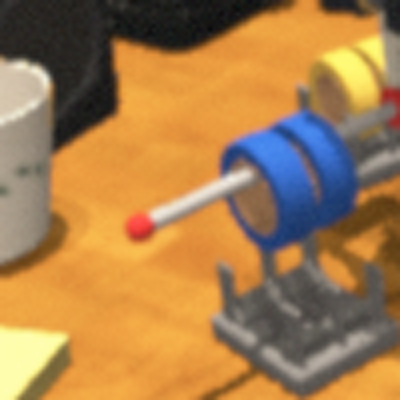

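Both rolls hang on the level rod (crop 290,180), clear of the rack. I'll carry them back smoothly.

Call:
{"name": "arm_command", "arguments": {
  "gripper": [0,0,0,0,0],
  "dp": [
    [-0.3,0.1,-0.3],
    [-0.6,0.2,-0.5],
    [-0.9,0.35,-0.5],
    [-0.9,0.35,-0.4],
    [-0.9,0.35,-0.2]
  ],
  "twist": [0,0,0,0,0]
}}

```text
time: 15.02
tool_pos: [481.2, 132.3, 140.5]
tcp_rot: [3.14, -0.0, 1.308]
contact_force: [-0.2, -0.4, -1.4]
grip_width: 16.9
finger_force: 30.0
```

Call:
{"name": "arm_command", "arguments": {
  "gripper": [0,0,0,0,0],
  "dp": [
    [-0.9,0.35,0],
    [-0.9,0.35,0],
    [-0.9,0.35,0],
    [-0.9,0.35,0],
    [-0.9,0.35,0]
  ],
  "twist": [0,0,0,0,0]
}}

```text
time: 15.65
tool_pos: [493.8, 12.2, 140.0]
tcp_rot: [3.141, 0.0, 1.308]
contact_force: [-0.4, -0.0, -0.1]
grip_width: 17.2
finger_force: 30.0
```

Call:
{"name": "arm_command", "arguments": {
  "gripper": [0,0,0,0,0],
  "dp": [
    [-0.9,0.35,0],
    [-0.9,0.35,0],
    [-0.9,0.35,0],
    [-0.9,0.35,0],
    [-0.9,0.35,0]
  ],
  "twist": [0,0,0,0,0]
}}

```text
time: 16.27
tool_pos: [506.7, -107.8, 140.0]
tcp_rot: [3.141, 0.0, 1.308]
contact_force: [-0.0, 0.8, -0.8]
grip_width: 17.1
finger_force: 30.0
```

Call:
{"name": "arm_command", "arguments": {
  "gripper": [0,0,0,0,0],
  "dp": [
    [-0.9,0.35,0],
    [-0.9,0.35,0],
    [-0.9,0.35,0],
    [-0.9,0.35,0],
    [-0.9,0.35,0]
  ],
  "twist": [0,0,0,0,0]
}}

```text
time: 16.9
tool_pos: [520.0, -227.7, 139.6]
tcp_rot: [3.141, 0.0, 1.308]
contact_force: [-0.3, -0.1, -1.1]
grip_width: 17.1
finger_force: 30.0
```

Call:
{"name": "arm_command", "arguments": {
  "gripper": [0,0,0,0,0],
  "dp": [
    [-0.9,0.35,0],
    [-0.9,0.35,0],
    [-0.9,0.35,0],
    [-0.9,0.35,0],
    [-0.7,0.25,0]
  ],
  "twist": [0,0,0,0,0]
}}

```text
time: 17.52
tool_pos: [532.1, -342.1, 139.0]
tcp_rot: [-3.141, -0.0, 1.308]
contact_force: [0.1, -0.7, -0.9]
grip_width: 17.1
finger_force: 30.0
```

Call:
{"name": "arm_command", "arguments": {
  "gripper": [0,0,0,0,0],
  "dp": [
    [-0.4,0.1,0],
    [0,0,0],
    [0,0,0],
    [0,0,0],
    [0,0,0]
  ],
  "twist": [0,-0.3,-0.4,-0.4,-0.2]
}}

```text
time: 18.15
tool_pos: [532.1, -350.3, 139.3]
tcp_rot: [3.141, -0.0, 1.424]
contact_force: [-0.0, 0.3, -1.8]
grip_width: 16.8
finger_force: 30.0
```

```bash
python3 look.py pics/c6.png; python3 -c "
from h import *
delta((532.5,-343,46),81.5)
o=get_obs();p=o['tool_pos'];y=o['tcp_rot'][2];u=np.array([np.cos(y),np.sin(y),0])
for n in('top','side'):
  for k in(-20,20):print(n,k,proj(n,p+[0,0,6.5]+(103+k)*u))
t=capture('top');cv2.imwrite('pics/c6.png',np.hstack([cv2.imread('pics/c6.png'),cv2.resize(t[150:250,310:410],None,fx=4,fy=4,interpolation=cv2.INTER_CUBIC)[:,:,::-1]]))"
```

```text
pred ball [340.2 192.8] [321.8 173.6] pred rolls@103 [367.1 197.5] [336.4 171.4] per 10mm along rod side [-1.7  0.7]
redS [322.2 174. ] [320, 171, 5, 7, 25]
blueS [340.2 170.6] [328, 161, 20, 22, 206]
blueT [364.1 197.4] [360, 188, 9, 20, 131]
blueT [373.1 192.8] [371, 189, 7, 11, 50]
t 18.25 pos [ 532.1 -350.5  139.3] yaw 81.5 F [-0.   0.6 -0.3] w 16.8
units [ 0.3  -0.03  3.73] twist 0.01
top -20 [373.86112234 198.45417336]
top 20 [360.26247386 196.5679473 ]
side -20 [339.84489207 169.92616201]
side 20 [332.90218657 172.84697741]
```

View pics/c6.png

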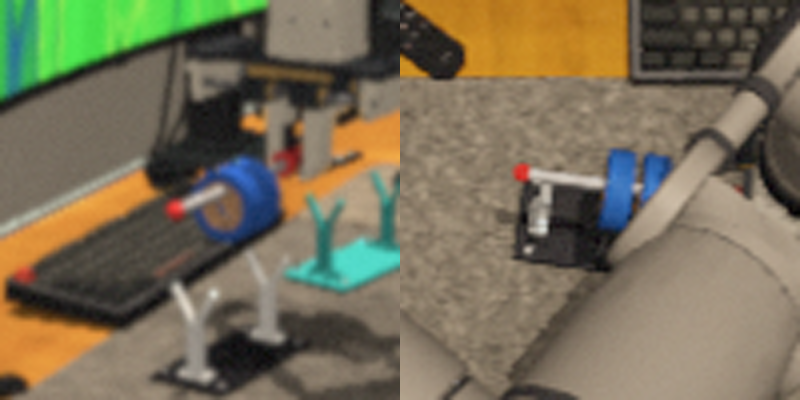

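The rolls sit at about rod +72 to +124 mm (top px 360–378). That falls between the forks, and the rod is above the grey stand rather than the turquoise one. I'll correct x and lower.

Call:
{"name": "arm_command", "arguments": {
  "gripper": [0,0,0,0,0],
  "dp": [
    [0.3,0,0.2],
    [0,0,0.5],
    [0,0,0.5],
    [0,0,0.5],
    [0,0,0.5]
  ],
  "twist": [0,0,0,0,0]
}}

```text
time: 18.92
tool_pos: [533.0, -343.3, 83.0]
tcp_rot: [-3.141, -0.0, 1.422]
contact_force: [-1.3, -0.4, -1.3]
grip_width: 17.0
finger_force: 30.0
```

Call:
{"name": "arm_command", "arguments": {
  "gripper": [0,0,0,0,0],
  "dp": [
    [0,0,0.4],
    [0,0,0.4],
    [0,0,0.4],
    [0,0,0.2],
    [0,0,0.1]
  ],
  "twist": [0,0,0,0,0]
}}

```text
time: 19.55
tool_pos: [533.0, -343.3, 46.7]
tcp_rot: [-3.141, -0.0, 1.422]
contact_force: [-1.9, 1.4, 4.3]
grip_width: 17.6
finger_force: 30.0
```

```bash
python3 look.py pics/c7.png; python3 -c "
from h import *
delta((532.5,-343,46),81.5)"
```

```text
pred ball [336. 199.] [321.  202.3] pred rolls@103 [361.2 203.4] [335.4 198.7] per 10mm along rod side [-1.7  0.9]
redS [321.7 201.2] [320, 199, 5, 5, 18]
blueS [339. 197.] [327, 189, 20, 20, 186]
blueT [358.7 203. ] [354, 194, 10, 19, 123]
blueT [367.  198.6] [365, 195, 7, 10, 44]
t 19.65 pos [ 533.  -343.3   47. ] yaw 81.5 F [-3.4  0.8  1.7] w 16.9
units [ 0.01 -0.02  0.04] twist -0.0
```

View pics/c7.png

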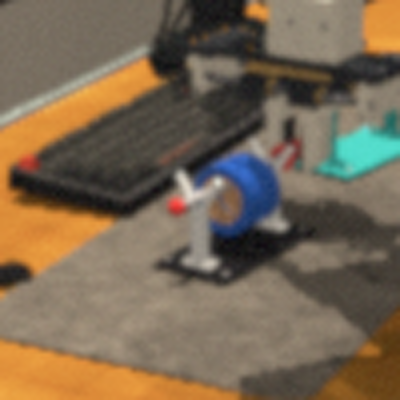

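The rod is seated in both forks with the rolls between them (crop 235,195), and the ball is at its starting pixel. Now I let go and raise the hand.

Call:
{"name": "arm_command", "arguments": {
  "gripper": [25,40,55,60,60],
  "dp": [
    [0,0,0],
    [0,0,0],
    [0,0,0],
    [0,0,0],
    [0,0,0]
  ],
  "twist": [0,0,0,0,0]
}}

```text
time: 20.27
tool_pos: [533.2, -343.3, 46.7]
tcp_rot: [3.141, -0.0, 1.422]
contact_force: [-0.6, 0.3, 0.2]
grip_width: 58.4
finger_force: 0.0
```

Call:
{"name": "arm_command", "arguments": {
  "gripper": [60,60,60,60,60],
  "dp": [
    [0,0,-0.4],
    [0,0,-0.8],
    [0,0,-1],
    [0,0,-1],
    [0,0,-1]
  ],
  "twist": [0,0,0,0,0]
}}

```text
time: 20.9
tool_pos: [533.2, -343.4, 153.4]
tcp_rot: [3.141, 0.0, 1.422]
contact_force: [-0.3, -0.4, -0.6]
grip_width: 59.8
finger_force: 0.0
```

Call:
{"name": "arm_command", "arguments": {
  "gripper": [60,60,60,60,60],
  "dp": [
    [-1,0,-0.5],
    [-1,0,-0.5],
    [-1,0,0],
    [-0.5,0,0],
    [0,0,0]
  ],
  "twist": [0,0,0,0,0]
}}

```text
time: 21.52
tool_pos: [519.9, -430.2, 176.5]
tcp_rot: [-3.141, -0.0, 1.421]
contact_force: [0.8, 1.4, -0.2]
grip_width: 60.1
finger_force: 0.0
```

```bash
python3 -c "
from h import *
delta((532.5,-343,46),81.5)
s=capture('side');t=capture('top')
for c,st in blobs(t,(170,8),(320,185,420,225)): print('red',c,st)
for c,st in blobs(t,(100,125),(320,185,420,225),10): print('blue',c,st)
f=lambda i,x,y:cv2.resize(i[y:y+100,x:x+100],None,fx=4,fy=4,interpolation=cv2.INTER_CUBIC)
cv2.imwrite('pics/c8.png',np.hstack([f(s,280,150),f(t,320,155)])[:,:,::-1])"
```

```text
t 21.525 pos [ 519.9 -430.2  176.5] yaw 81.4 F [ 0.8  1.4 -0.2] w 60.1
units [ 3.52 -0.02  5.22] twist -0.01
red [335.6 198.8] [334, 197, 4, 5, 16]
red [391.1 206.7] [384, 203, 16, 8, 86]
blue [362.7 203.7] [354, 194, 18, 20, 254]
```

View pics/c8.png

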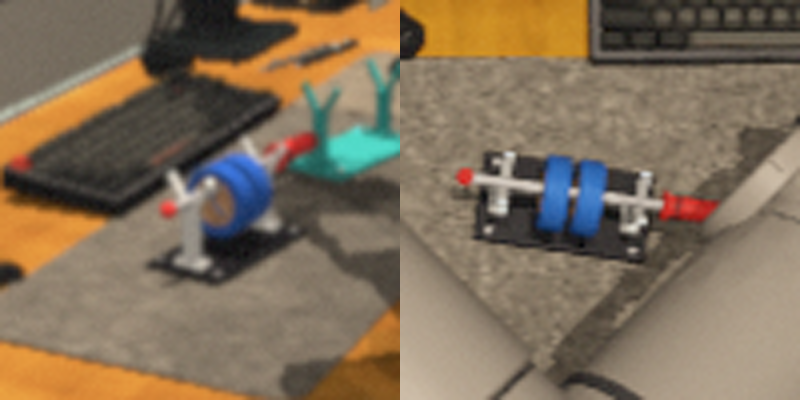

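The spindle lies in both forks with its ball back at (335.6,198.8), both blue rolls hang between the forks, and the hand is clear.

```bash
python3 -c "
from plant import *
print(close_job())"
```

```text
the job is handed in; nothing more can be done
None
```

Job handed in at about 21.6 s on the robot's clock: the spindle is back in the grey stand the same way round, with both blue rolls hanging between the forks and the gripper clear of it.

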